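# Check a cart's brake lever against its stop screw

### The arm

A 6-joint arm with a two-finger parallel gripper is mounted at the origin on the work surface. World frame = base frame: x ahead of the robot, y to its left, z up, the work surface at z = 0. Lengths are in mm, angles in degrees, forces in N, time in s.
With the tool pointing down it reaches from about 300 to 850 mm from the base axis. Payload 4.2 kg.
Tool frame: the origin (TCP) lies at the centre of the arm's flange, where the gripper is bolted on; the fingertips stand 191 mm ahead of it and the grasp point (between the pads) lies 172 mm ahead of it; z points along the fingers, y is the direction in which the jaws open and shut (so a half turn about z gives the same grasp; the last joint's range is limited). The gripper opens to 91 mm and grips with 3 to 60 N. Pads are 32 mm wide; open, the fingers measure 118 mm over their backs; the gripper's body (76 mm by 178 mm) begins 60 mm behind the grasp point.
Start: joints at [66.234, 18.312, 89.639, -0, 72.044, -1.146], TCP at [221.155, 530.767, 404.776] pointing down, gripper open.
Joint ranges: [-177.97, 177.97], [-48.28, 115.42], [12.27, 149.76], [-77.06, 257.06], [2.81, 150.46], [-146.56, 146.56]. Speed limits (degrees/s): [147.25, 147.25, 180, 180, 180, 180].

### API

Orientations are given as [roll, pitch, yaw] about the fixed x, y, z axes, in that order (R = Rz(yaw) Ry(pitch) Rx(roll)).
In Python, from workcell import status, vision, ticket gives the robot as it stands.
- The arm moves only by the shell command python3 -m jog 'ROWS' [FORCE]. ROWS is JSON, a list of rows, each a list of 7 numbers: the finger opening in m, from 0 to 0.0912, then the shift along the tool's x, y, z in m, then the turn, a rotation vector about the tool's x, y, z in rad. A call has 1 to 12 rows; each row shifts and turns the commanded pose from where the row before left it, along the tool's axes as they then stand; what a row does not reach is not made up. A row lasts 1/8 s, in which the tool goes at most 62.5 mm and 10.7 degrees, less where a joint would pass 70% of its speed; a pose out of reach is approached as far as the arm can. A call with a gripper value outside its range is refused whole. The fingers move at their own pace and stop on an object; FORCE is the grip in N (left out, the last holds). Time passes only in rows, so rows that do not move let the fingers close. It gives the time, the measured TCP pose, the force and the opening at its end, in the units of the state.
- status.state(): the state, without advancing time (a new reading comes with each control period).
- vision.grab_frame(name): name is "scene" or "top" or "wrist"; returns a dict with "color" (384x512x3 uint8, blue, green, red), "depth" (384x512 float32, mm along the optical axis (not along the pixel's ray), 0 where there is no reading), "fov_y" (degrees; the focal length in pixels is half the picture's height over the tangent of half this angle, whatever the lens; pixels are square), "cx", "cy" (the principal point, pixels), "k1" (the pictures are not rectified: a ray, as slopes to the right and down, at radius r is drawn at 1 + k1 r^2 times it, then the intrinsics apply), "pose" (4x4, takes a point from camera to world coordinates). Camera axes: x right, y down, z forward; pixel columns grow to the right and rows downward; lengths in mm; the calibration is good to about 2 mm. A picture is of the moment at which its call begins.
- ticket.job_done(): hands the job in, once; it reports no verdict.
Trained networks look in the newest picture that a camera, given by its name, has taken for a name from the list of things; names that differ only in an ending like _2 or _b are one class to them, and where a whole thing is asked for, a point or a joint stands for the part that bears it (a point fixed in the world has none). Each returns a list of dicts, best first, with "p" (0 to 1); they miss things now and then, are a little off and sometimes report something else, mostly with a low value. They report only what shows in the picture. A call takes as long as a camera call.
- vision.find_in(camera, label): "location" ([x, y, z] in mm, in world coordinates, good to about 4 mm: the middle of the surface that is visible of it).
- vision.silhouettes(camera, label): "pixels" (384x512 bool, what is visible of it).
The state is a dict: "time_s": time; "qpos": joint angles; "qvel": joint speeds; "effort": joint torques, N m; "ee_pos": TCP position; "ee_rot": TCP orientation; "force": force on the tool from outside, world axes, zero at the start; "torque": the same for the moment, N m; "gripper_width": finger opening in mm.
Only numpy, scipy, OpenCV 4.12 (cv2) and the standard library are available. Lean on these libraries where they do the work, as an engineer would, in place of code of your own. Each camera call takes 0.05 s, during which the arm holds its last target.

### The job

Press the brake lever on the cart's push handle in towards the bar with the backs of your closed fingers, pushing only from its outer side and on the half towards its free end, until it comes up firmly against its stop screw, so that the gap left to the bar can be gauged. Do not grip the lever, do not touch the bar, do not force the lever once it has stopped, and leave the can, the steel offcut and the clamp where they are. Finish while still holding the lever in against the stop.

Things in the scene. Friction and masses are not known exactly. Their poses are not given: they have to be found in the camera images.
- handle: Push handle of a gas-bottle cart, fixed to the table: an upright U of grey steel tube on two foot plates (90 x 60 x 10 mm, 340 mm apart). Origin on the table midway between the feet; z up, y along the bar. The lever is on its -x side, which faces roughly to the robot.
- push_bar: The grey tube (28 mm thick) of that handle, same origin and axes as the handle. The level bar runs along y with its centre line 150 mm above the table at x = 0, 340 mm wide over the leg centres; a black rubber sleeve 34 mm thick covers it from y = -120 to +50 mm.
- brake_lever: Aluminium hand lever on the robot's side of the bar: straight blade 10 mm thick, 16 high, 165 long, a 20 mm ball at its free end. Origin on its upright pivot pin, at mid height, 150 mm above the table (x -36, y 110 mm in the handle's frame). z up; blade along its own -y, outer face towards its own -x, 5 mm off the centre line. Pressing swings it level about the pin, counter-clockwise from above.
- lever_press (a point): Good place to press: outer face, mid height, 130 mm from the pivot; axes of the lever, moves with it. A return spring resists: here about 5 N to start, up to 8 N just before the stop; against the stop it is solid (12 to 20 N in all is a firm push, over 40 N is forcing it). Let go, it springs back.
- lever_end (a point): Centre of the ball at the lever's free end, 168 mm from the pivot. At rest the lever is turned 0.45 rad clockwise (from above) from parallel to the bar, the ball 109 mm from the bar's centre line; it travels about 40 to 65 mm until the lever meets the stop.
- stop_screw: Steel stop screw 8 mm thick with a brass lock nut, between bar and lever, 45 mm from the pivot and at its height. Origin at its rounded tip, which the lever's inner face meets; the shank runs along its own +x to the bar. How far it is screwed out differs each time (7 mm range): the lever stops 0.06 to 0.20 rad short of parallel to the bar.
- spray_can: Bystander: steel spray can, 52 mm thick, 150 mm tall, upright on the table on the robot's side of the handle's -y foot, past the lever's free end. Origin at the centre of its underside.
- angle_offcut: Bystander: steel angle offcut, 60 x 120 mm and 50 mm high, lying on the table on the robot's side near the pivot end of the lever. Origin at the centre of its underside.
- bar_clamp: Bystander: bar clamp with a black handle, 254 mm long, 24 mm high, lying flat on the table beyond the bar. Origin under the middle of its bar.

How it is judged (in metres and radians):
On the way:
1. the fingers press the lever off its rest from its outer side, on the half towards its free end (distance of lever_end from where it was at the start of the episode above 0.008 m and contact force between the fingers and brake_lever above 1 N and x of the grasp point in the frame of brake_lever below -0.008 m and y of the grasp point in the frame of brake_lever below -0.083 m), for 0.05 s.
At the end, for the whole second after the job is handed in: The lever stands still, held by the fingers on its outer side (more than 3 N), more than 83 mm from the pivot, and bears on its stop screw with more than 2 N; the centre of its ball is still more than 30 mm from the bar's centre line (contact force between stop_screw and brake_lever above 2 N and contact force between the fingers and brake_lever above 3 N and x of the grasp point in the frame of brake_lever below -0.008 m and angular speed of brake_lever below 0.1 rad/s and x of lever_end in the frame of handle below -0.03 m and y of the grasp point in the frame of brake_lever below -0.083 m); the arm keeps its last pose, push and grip.
It fails at once if the fingers touch the lever anywhere but from its outer side (gripping it, hooking it between open fingers): grasp point less than 8 mm outside the blade's centre line while touching (contact force between the fingers and brake_lever above 1 N and not (x of the grasp point in the frame of brake_lever below -0.008 m)).
It fails at once if the robot touches the bar (contact force between any of the fingers, the arm and push_bar above 1 N).
It fails at once if the lever is forced: pressed with more than 40 N (contact force between the fingers and brake_lever above 40 N).
It fails at once if the can, the offcut or the clamp is shifted or lifted by more than 15 mm (distance of any of spray_can, angle_offcut, bar_clamp from where it was at the start of the episode above 0.015 m).
It also fails if it takes over 32 s, if anything falls off the work surface, if the arm or the gripper's body presses on something with over 40 N, if the wrist force passes 120 N, or if a joint passes its speed limit or range.

## Working session

There is one attempt and no reset: what is moved stays moved. The work goes in short steps, Python scripts to look and compute and a shell command to move; the robot and the scene stay as the last step left them, time stands still between calls to the robot, and variables do not carry over. Pictures are saved under pics/ and viewed, and the job is handed in when it is done.

```bash
mkdir -p pics; ls; cat > h.py <<'E'
import numpy as np,cv2
from workcell import status,vision,ticket
def save(n,f): cv2.imwrite(f'pics/{n}.png',f['color'])
def K(f):
    F=192/np.tan(np.radians(f['fov_y'])/2); return F
def px2w(f,us,vs,d):
    F=K(f); x=(us-f['cx'])/F; y=(vs-f['cy'])/F
    xu,yu=x.copy(),y.copy()
    for _ in range(20):
        r2=xu**2+yu**2; s=1+f['k1']*r2; xu=x/s; yu=y/s
    P=np.stack([xu*d,yu*d,d,np.ones_like(d)],-1)
    return (P@np.array(f['pose']).T)[...,:3]
def cloud(f,m):
    v,u=np.nonzero(m&(f['depth']>0)); return px2w(f,u.astype(float),v.astype(float),f['depth'][v,u].astype(float))
E
python3 - <<'E'
from h import *
print(status.state())
for c in ['scene','top','wrist']:
    f=vision.grab_frame(c); save(c+'0',f); print(c,np.round(f['pose'],2).tolist())
    for l in ['push_bar','brake_lever','lever_press','lever_end','stop_screw','spray_can','angle_offcut','bar_clamp','handle']:
        print(l,[(np.round(r['location']),round(r['p'],2)) for r in vision.find_in(c,l)[:2]])
E
```

```text
pics
{'time_s': 0.0, 'qpos': array([ 6.62323884e+01,  1.83508818e+01,  8.97048193e+01,  5.13755326e-04,
        7.20420600e+01, -1.14500364e+00]), 'qvel': array([ 0.05913689, -0.09231025, -0.09271254,  0.08846014, -0.06433007,
        0.05540534]), 'effort': array([ 1.10905567e-03, -4.12469959e+01, -2.31975263e+01,  7.29835778e-02,
        4.57221991e-02, -1.31688525e-04]), 'ee_pos': array([221.10531377, 530.6184076 , 403.93834712]), 'ee_rot': array([-1.79902268e+02, -2.44189399e-03,  1.57377231e+02]), 'force': array([ 0.14783472,  0.08323742, -0.0249869 ]), 'torque': array([ 0.04017808, -0.00734732,  0.07574075]), 'gripper_width': 90.68778669973494}
scene [[-0.76, 0.49, -0.42, 1078.22], [0.65, 0.58, -0.49, 685.26], [-0.0, -0.65, -0.76, 1134.9], [0.0, 0.0, 0.0, 1.0]]
push_bar [(array([549., -70., 151.]), 0.77)]
brake_lever [(array([468., -39., 154.]), 0.51)]
lever_press [(array([472., -38., 156.]), 0.7)]
lever_end [(array([468., -38., 155.]), 0.79)]
stop_screw []
spray_can [(array([ 440., -248.,  105.]), 0.69)]
angle_offcut [(array([439., 101.,  12.]), 0.75)]
bar_clamp [(array([ 667., -109.,   12.]), 0.73)]
handle [(array([550.,  -8., 144.]), 0.86)]
top [[-0.02, -0.99, 0.1, 430.6], [-1.0, 0.02, 0.02, 24.7], [-0.03, -0.1, -0.99, 1182.18], [0.0, 0.0, 0.0, 1.0]]
push_bar [(array([ 542., -103.,  163.]), 0.77)]
brake_lever [(array([464., -46., 158.]), 0.78)]
lever_press [(array([462., -43., 156.]), 0.94)]
lever_end [(array([463., -45., 160.]), 0.79), (array([ 430., -259.,  147.]), 0.2)]
stop_screw []
spray_can [(array([ 429., -255.,  147.]), 0.73)]
angle_offcut [(array([418.,  97.,  10.]), 0.59)]
bar_clamp [(array([ 677., -116.,   19.]), 0.76)]
handle [(array([534., -58., 160.]), 0.74)]
wrist [[0.39, 0.89, 0.24, 154.24], [0.92, -0.37, -0.1, 559.41], [-0.0, 0.26, -0.97, 384.71], [0.0, 0.0, 0.0, 1.0]]
push_bar []
brake_lever []
lever_press []
lever_end []
stop_screw []
spray_can []
angle_offcut []
bar_clamp []
handle []
```

View pics/scene0.png

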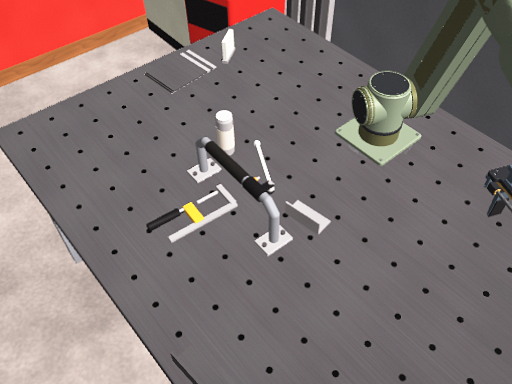

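View pics/top0.png

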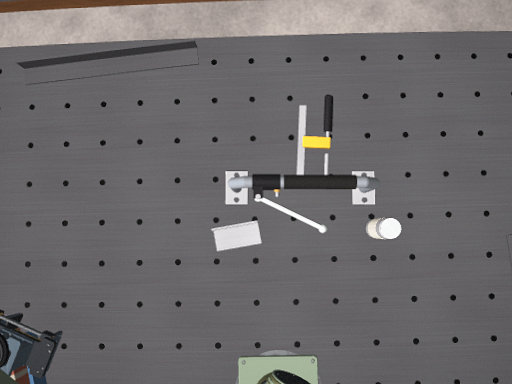

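```bash
python3 - <<'E'
from h import *
for c in ['top','scene']:
    f=vision.grab_frame(c)
    o=f['color'].copy()
    for l,col in [('brake_lever',(0,0,255)),('push_bar',(0,255,0)),('spray_can',(255,0,0)),('angle_offcut',(0,255,255))]:
        r=vision.silhouettes(c,l)
        if not r: print(c,l,'none'); continue
        m=np.array(r[0]['pixels']); o[m]=(o[m]*.5+np.array(col)*.5).astype(np.uint8)
        P=cloud(f,m); print(c,l,len(P),np.percentile(P,[2,50,98],axis=0).round().tolist())
        if l in('brake_lever','push_bar'):
            Q=P[(P[:,2]>135)&(P[:,2]<175)]
            (vx,vy,x,y)=cv2.fitLine(Q[:,:2].astype(np.float32),cv2.DIST_HUBER,0,.01,.01).ravel()
            s=np.sign(vy); t=(Q[:,:2]-[x,y])@np.array([vx*s,vy*s]); 
            print('  line dir deg',np.degrees(np.arctan2(vy*s,vx*s)),'pt',x,y,'ends',[(np.array([x,y])+k*np.array([vx*s,vy*s])).round(1).tolist() for k in np.percentile(t,[.5,99.5])], 'z',np.percentile(Q[:,2],[50,90,98]))
    cv2.imwrite(f'pics/{c}_seg.png',cv2.resize(o,(800,600)))
E
```

```text
top brake_lever none
top push_bar none
top spray_can 626 [[405.0, -290.0, 24.0], [429.0, -256.0, 148.0], [453.0, -242.0, 154.0]]
top angle_offcut 1083 [[384.0, 40.0, -0.0], [418.0, 99.0, 6.0], [450.0, 157.0, 52.0]]
scene brake_lever 152 [[432.0, -108.0, 149.0], [469.0, -43.0, 158.0], [499.0, 15.0, 163.0]]
  line dir deg 62.557056 pt 467.3216 -43.62943 ends [[433.5, -108.7], [500.5, 20.2]] z [158.31544885 161.69103803 163.01061867]
scene push_bar 1509 [[528.0, -243.0, 16.0], [549.0, -71.0, 153.0], [559.0, 111.0, 170.0]]
  line dir deg 89.20287 pt 548.2976 -66.796005 ends [[546.0, -234.4], [550.6, 101.8]] z [162.52562799 168.11955113 170.43945295]
scene spray_can 647 [[411.0, -285.0, 13.0], [437.0, -250.0, 103.0], [455.0, -241.0, 154.0]]
scene angle_offcut 777 [[383.0, 43.0, 1.0], [439.0, 105.0, 10.0], [455.0, 160.0, 53.0]]
```

The scene shows the lever from its pivot to a ball on the robot's side of the bar. In the top view the pivot is at about (258,198), the ball at (322,229), the bar at row 182, the can at (383,228) and the offcut at (237,236). I'll measure precisely next.

```bash
python3 - <<'E'
from h import *
f=vision.grab_frame('top')
V,U=np.mgrid[0:384,0:512]
P=px2w(f,U.astype(float),V.astype(float),f['depth'].astype(float))
def line(m,n):
    Q=P[m]; vx,vy,x,y=[float(a) for a in cv2.fitLine(Q[:,:2].astype(np.float32),cv2.DIST_HUBER,0,.01,.01).ravel()]
    if vy<0: vx,vy=-vx,-vy
    t=(Q[:,:2]-[x,y])@[vx,vy]
    print(n,len(Q),'deg',np.degrees(np.arctan2(vy,vx)),'at',x,y,'t',np.percentile(t,[0.5,99.5]).round(1),'ends',[(np.array([x,y])+k*np.array([vx,vy])).round(1).tolist() for k in np.percentile(t,[.5,99.5])],'z',np.percentile(Q[:,2],[10,50,90]).round(1))
z=P[...,2]
bar=(z>150)&(z<185)&(V>172)&(V<192)&(U>262)&(U<355); line(bar,'bar')
b2=(z>140)&(z<185)&(V>172)&(V<192)&(U>225)&(U<380); line(b2,'barfull')
lev=(z>130)&(z<185)&(V>200)&(V<240)&(U>258)&(U<332); line(lev,'lever')
ball=lev&(np.hypot(U-322,V-229)<7); print('ball',len(P[ball]),np.median(P[ball],0),P[ball].max(0),P[ball].min(0))
can=(z>100)&(z<170)&(U>360)&(V>212)&(V<245);print('can',P[can].min(0),P[can].max(0))
f=vision.grab_frame('scene')
r=vision.silhouettes('scene','lever_end'); print(len(r))
P2=px2w(f,U.astype(float),V.astype(float),f['depth'].astype(float))
z=P2[...,2]
m=(np.hypot(U-257,V-143)<6)&(z>130)
print('ball scene',len(P2[m]),np.median(P2[m],0),P2[m].min(0),P2[m].max(0))
cv2.imwrite('pics/scene_c.png',cv2.resize(f['color'][110:260,180:340],None,fx=4,fy=4,interpolation=cv2.INTER_CUBIC))
f=vision.grab_frame('top')
cv2.imwrite('pics/top_c.png',cv2.resize(f['color'][150:260,200:410],None,fx=3.8,fy=3.8,interpolation=cv2.INTER_CUBIC))
E
```

```text
bar 1380 deg 88.74223684887502 at 540.3489990234375 -79.2679214477539 t [-106.3  105. ] ends [[538.0, -185.6], [542.7, 25.7]] z [155.6 165.  169. ]
barfull 2019 deg 88.88775401120405 at 540.4476318359375 -66.88336181640625 t [-167.2  161.4] ends [[537.2, -234.0], [543.6, 94.5]] z [152.7 164.1 168.8]
lever 331 deg 63.13034579171322 at 461.9765930175781 -51.38492965698242 t [-75.3  82.3] ends [[427.9, -118.6], [499.2, 22.0]] z [154.7 158.4 160.8]
ball 74 [ 433.73764332 -108.6760713   157.80092366] [441.05078167 -94.54893961 163.73484494] [ 422.30365894 -120.10070888  143.60696954]
can [ 403.89727016 -294.28705233  100.13408883] [ 454.71513078 -241.52369813  156.37947445]
1
ball scene 50 [ 437.59221169 -102.36799485  158.92537068] [ 423.53847984 -117.04982377  145.93791458] [1078.2172292   685.26058341 1134.90389868]
```

View pics/top_c.png

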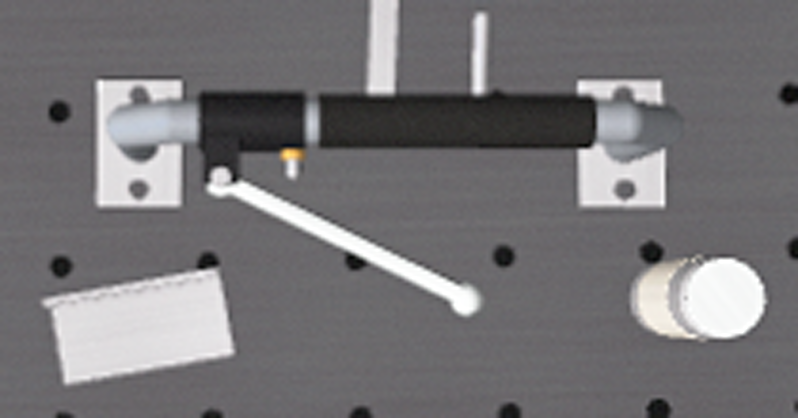

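```bash
python3 - <<'E'
import numpy as np
s=np.array([221.1,530.6]);g=np.array([400.6,-50.9]);d=(g-s)/11;p=s.copy();a=np.radians(67.4)
for k in range(11):
    y=np.array([np.cos(a),np.sin(a)]);x=np.array([-np.sin(a),np.cos(a)])
    r=np.round([d@x/1000,d@y/1000],3);print(r); p=p+1000*(r[0]*x+r[1]*y); a-=.15
print(p,np.degrees(a))
E
```

```text
[-0.035 -0.043]
[-0.041 -0.037]
[-0.046 -0.03 ]
[-0.05  -0.023]
[-0.053 -0.015]
[-0.055 -0.007]
[-0.055  0.001]
[-0.054  0.01 ]
[-0.052  0.018]
[-0.049  0.025]
[-0.045  0.032]
[399.27941229 -48.94806991] -27.138036196585826
```

```bash
python3 -m jog '[[0,-0.035,-0.043,0,0,0,0.15],[0,-0.041,-0.037,0,0,0,0.15],[0,-0.046,-0.03,0,0,0,0.15],[0,-0.05,-0.023,0,0,0,0.15],[0,-0.053,-0.015,0,0,0,0.15],[0,-0.055,-0.007,0,0,0,0.15],[0,-0.055,0.001,0,0,0,0.15],[0,-0.054,0.01,0,0,0,0.15],[0,-0.052,0.018,0,0,0,0.15],[0,-0.049,0.025,0,0,0,0.15],[0,-0.045,0.032,0,0,0,0.15],[0,0,0,0,0,0,0]]' 20
python3 - <<'E'
from h import *
s=status.state(); print(s['qpos'].round(1),s['force'].round(2))
f=vision.grab_frame('wrist'); save('w1',f)
print(np.round(f['pose'],2).tolist())
V,U=np.mgrid[0:384,0:512]
for l in ['lever_end','lever_press','brake_lever','stop_screw']:
    print(l,[(np.round(r['location']),round(r['p'],2)) for r in vision.find_in('wrist',l)[:2]])
r=vision.silhouettes('wrist','brake_lever')
if r:
    P=cloud(f,np.array(r[0]['pixels'])); Q=P[(P[:,2]>145)&(P[:,2]<165)]
    vx,vy,x,y=cv2.fitLine(Q[:,:2].astype(np.float32),cv2.DIST_HUBER,0,.01,.01).ravel(); print(len(Q),np.degrees(np.arctan2(vy,vx)),x,y,np.percentile(Q,[1,50,99],axis=0).round(1).tolist())
E
```

```text
time_s: 3.7
ee_pos: [399.8, -51.7, 404.8]
ee_rot: [179.9, 0.0, 62.5]
force: [-0.4, 0.2, -0.1]
gripper_width: 0.4
[ -9.    2.6 109.7  -0.   67.6  18.5] [-0.37  0.18 -0.15]
[[0.89, -0.45, -0.12, 433.85], [-0.46, -0.86, -0.23, 13.54], [0.0, 0.26, -0.97, 384.73], [0.0, 0.0, 0.0, 1.0]]
lever_end [(array([480., -18., 158.]), 0.7), (array([532., -51., 161.]), 0.56)]
lever_press [(array([478., -17., 158.]), 0.59)]
brake_lever [(array([475., -13., 153.]), 0.65)]
stop_screw [(array([521.,  -8., 154.]), 0.74)]
4070 63.865692 475.14978 -19.808887 [[438.1, -90.1, 145.8], [477.6, -17.2, 157.6], [504.3, 45.2, 159.4]]
```

View pics/w1.png

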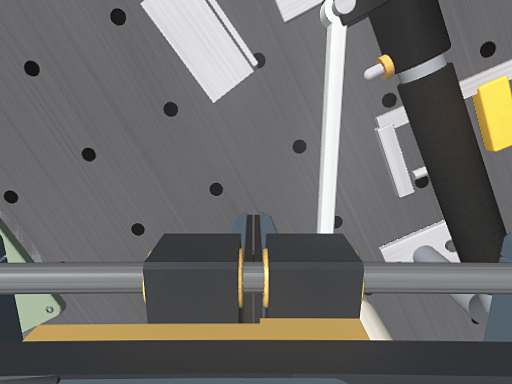

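The wrist view shows the lever running from (332,12) to (326,232), with the closed fingers beside it at (253,230) and parallel to the blade. The gap is about 37 mm and the descent column is clear.

```bash
python3 -m jog '[[0,0,0,0.025,0,0,0],[0,0,0,0.03,0,0,0],[0,0,0,0.02,0,0,0],[0,0,0,0.01,0,0,0],[0,0,0.01,0,0,0,0],[0,0,0.01,0,0,0,0],[0,0,0,0,0,0,0],[0,0,0,0,0,0,0]]'
python3 - <<'E'
from h import *
f=vision.grab_frame('top'); 
cv2.imwrite('pics/t2.png',cv2.resize(f['color'][150:260,200:410],None,fx=3.8,fy=3.8))
f=vision.grab_frame('scene'); 
cv2.imwrite('pics/s2.png',cv2.resize(f['color'][80:260,160:400],None,fx=3.3,fy=3.3))
f=vision.grab_frame('wrist'); save('w2',f)
E
```

```text
time_s: 5.0
ee_pos: [417.0, -58.1, 320.0]
ee_rot: [180.0, -0.0, 62.8]
force: [-0.1, 0.4, 0.3]
gripper_width: 0.8
```

View pics/s2.png

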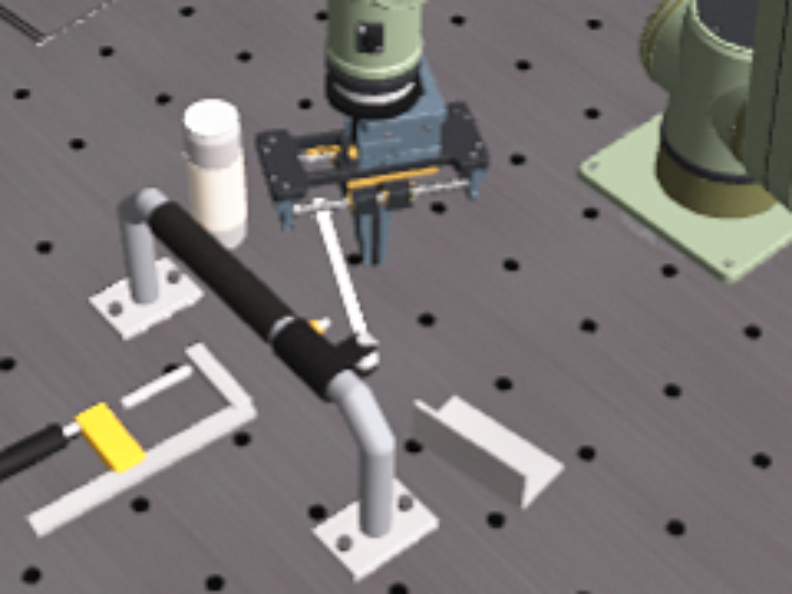

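View pics/w2.png

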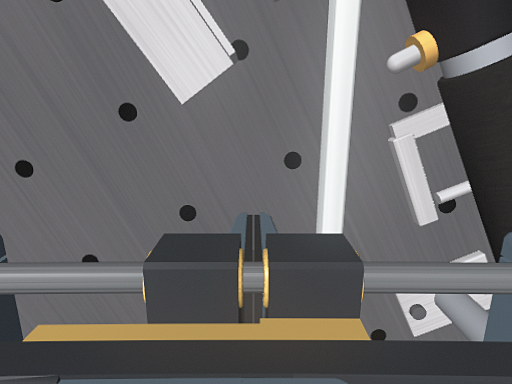

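The fingers are beside the blade on its outer side, with a gap of about 17 mm, and the body clears the bar and the can. I'll close up to the lever.

```bash
python3 -m jog '[[0,0,0.006,0,0,0,0],[0,0,0.005,0,0,0,0],[0,0,0.003,0,0,0,0],[0,0,0,0,0,0,0]]'; python3 -m jog '[[0,0,0.002,0,0,0,0],[0,0,0.002,0,0,0,0],[0,0,0,0,0,0,0]]';  python3 -m jog '[[0,0,0.002,0,0,0,0],[0,0,0.002,0,0,0,0],[0,0,0,0,0,0,0]]'
```

```text
time_s: 5.65
ee_pos: [429.6, -64.5, 319.7]
ee_rot: [-180.0, -0.0, 62.8]
force: [-0.6, -0.1, 0.3]
gripper_width: 0.3
time_s: 6.02
ee_pos: [433.1, -66.2, 319.8]
ee_rot: [180.0, -0.0, 62.8]
force: [1.1, 0.0, -0.8]
gripper_width: 0.4
time_s: 6.4
ee_pos: [435.9, -67.7, 319.6]
ee_rot: [-179.8, 0.0, 62.8]
force: [-4.6, 2.1, 2.8]
gripper_width: 0.6
```

```bash
python3 -m jog '[[0,-0.0005,0.0035,0,0,0,-0.025],[0,-0.0005,0.0035,0,0,0,-0.025],[0,-0.0005,0.0035,0,0,0,-0.025],[0,0,0,0,0,0,0]]'; python3 -m jog '[[0,-0.0005,0.0035,0,0,0,-0.025],[0,-0.0005,0.0035,0,0,0,-0.025],[0,-0.0005,0.0035,0,0,0,-0.025],[0,0,0,0,0,0,0]]';  python3 -m jog '[[0,-0.0005,0.0035,0,0,0,-0.025],[0,0,0.002,0,0,0,-0.015],[0,0,0,0,0,0,0]]'
python3 - <<'E'
from h import *
f=vision.grab_frame('wrist'); save('w3',f)
f=vision.grab_frame('top'); 
cv2.imwrite('pics/t3.png',cv2.resize(f['color'][150:260,200:410],None,fx=3.8,fy=3.8))
E
```

```text
time_s: 6.9
ee_pos: [444.8, -73.4, 319.6]
ee_rot: [-179.8, -0.1, 67.1]
force: [-4.0, 4.6, 2.9]
gripper_width: 0.2
time_s: 7.4
ee_pos: [453.8, -78.3, 319.5]
ee_rot: [-179.8, -0.1, 71.4]
force: [-4.9, 5.3, 3.6]
gripper_width: 0.2
time_s: 7.78
ee_pos: [458.6, -80.5, 319.4]
ee_rot: [-179.7, -0.1, 73.7]
force: [-4.1, 5.7, 3.4]
gripper_width: 0.6
```

View pics/w3.png

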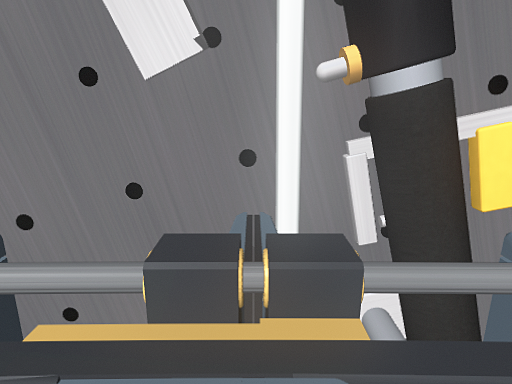

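Sliding adds friction, so I'll drop the x shift. The stop screw tip at (318,70) is still several mm off the lever edge at (302,70).

```bash
python3 -m jog '[[0,0.0005,0.003,0,0,0,-0.023],[0,0,0.003,0,0,0,-0.023],[0,0,0,0,0,0,0]]';  python3 -m jog '[[0,0,0.0015,0,0,0,-0.012],[0,0,0.0015,0,0,0,-0.012],[0,0,0,0,0,0,0]]'
python3 - <<'E'
from h import *
f=vision.grab_frame('wrist'); cv2.imwrite('pics/w4.png',cv2.resize(f['color'][0:240,220:500],None,fx=2.4,fy=2.4))
E
```

```text
time_s: 8.25
ee_pos: [464.2, -82.2, 319.3]
ee_rot: [-179.7, 0.0, 76.4]
force: [-7.0, 2.2, 4.9]
gripper_width: 0.2
time_s: 8.62
ee_pos: [467.0, -83.1, 319.4]
ee_rot: [-179.7, 0.1, 77.8]
force: [-7.6, 2.1, 5.5]
gripper_width: 0.4
```

View pics/w4.png

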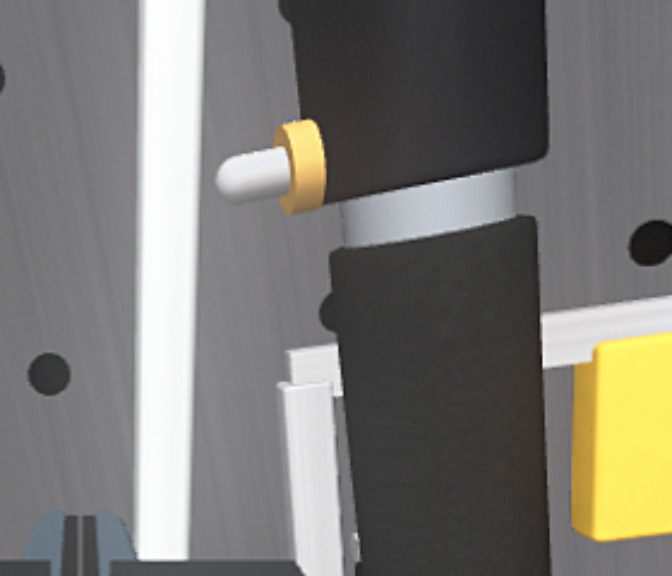

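The screw tip at (216,175) is about 2–3 mm from the lever edge at (200,175), so the stop is 5–8 mm of finger travel away. I'll go in small steps from here.

```bash
python3 -m jog '[[0,0,0.0015,0,0,0,-0.012],[0,0,0.0015,0,0,0,-0.012],[0,0,0,0,0,0,0]]';  python3 -m jog '[[0,0,0.001,0,0,0,-0.008],[0,0,0,0,0,0,0]]'; python3 -m jog '[[0,0,0.001,0,0,0,-0.008],[0,0,0,0,0,0,0]]'
python3 - <<'E'
from h import *
f=vision.grab_frame('wrist'); cv2.imwrite('pics/w5.png',cv2.resize(f['color'][0:240,220:500],None,fx=2.4,fy=2.4))
E
```

```text
time_s: 9.05
ee_pos: [469.8, -83.9, 319.4]
ee_rot: [-179.7, 0.1, 79.2]
force: [-7.5, 0.1, 4.8]
gripper_width: 0.2
time_s: 9.3
ee_pos: [470.8, -84.2, 319.4]
ee_rot: [-179.7, 0.1, 79.6]
force: [-7.2, -1.2, 4.6]
gripper_width: 0.4
time_s: 9.55
ee_pos: [471.7, -84.4, 319.4]
ee_rot: [-179.7, 0.1, 80.1]
force: [-7.8, -1.3, 5.5]
gripper_width: 0.4
```

View pics/w5.png

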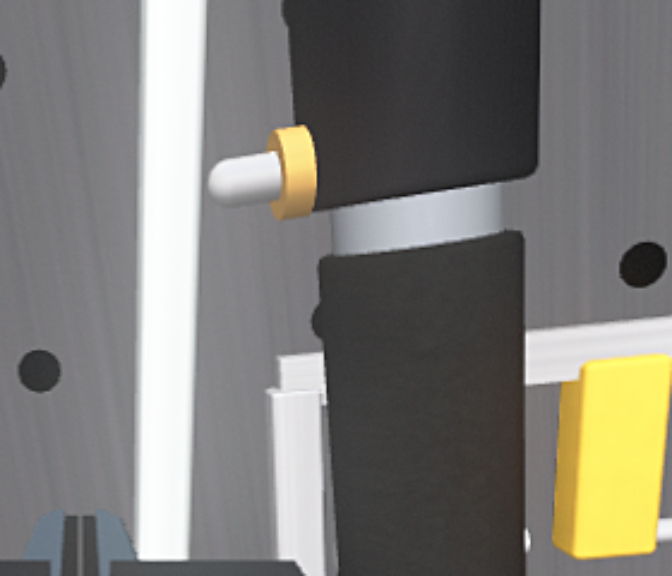

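The screw tip at (209,182) is now 7 px from the lever edge at about (202,182), down from 16 px. That leaves about 3–4 mm of finger travel.

```bash
for i in 1; do python3 -m jog '[[0,0,0.001,0,0,0,-0.008],[0,0,0,0,0,0,0]]'; done; python3 -m jog '[[0,0,0.001,0,0,0,-0.008],[0,0,0,0,0,0,0]]'; python3 -m jog '[[0,0,0.001,0,0,0,-0.008],[0,0,0,0,0,0,0]]'
```

```text
time_s: 9.85
ee_pos: [472.7, -84.7, 319.4]
ee_rot: [-179.7, 0.1, 80.5]
force: [-7.8, -1.9, 4.5]
gripper_width: 0.7
time_s: 10.1
ee_pos: [473.6, -84.9, 319.3]
ee_rot: [-179.7, 0.1, 81.0]
force: [-8.8, -2.5, 5.1]
gripper_width: 0.7
time_s: 10.35
ee_pos: [474.6, -85.1, 319.4]
ee_rot: [-179.7, 0.1, 81.5]
force: [-8.8, -3.6, 4.8]
gripper_width: 0.6
```

```bash
python3 -m jog '[[0,0,0.001,0,0,0,-0.005],[0,0,0,0,0,0,0]]'; python3 -m jog '[[0,0,0.001,0,0,0,-0.005],[0,0,0,0,0,0,0]]'
python3 - <<'E'
from h import *
f=vision.grab_frame('wrist'); cv2.imwrite('pics/w6.png',cv2.resize(f['color'][0:240,220:500],None,fx=2.4,fy=2.4))
E
```

```text
time_s: 10.6
ee_pos: [475.6, -85.3, 319.4]
ee_rot: [-179.7, 0.1, 81.8]
force: [-8.1, -3.0, 4.9]
gripper_width: 0.4
time_s: 10.85
ee_pos: [476.5, -85.5, 319.4]
ee_rot: [-179.6, 0.1, 82.0]
force: [-9.1, -2.2, 6.0]
gripper_width: 0.2
```

View pics/w6.png

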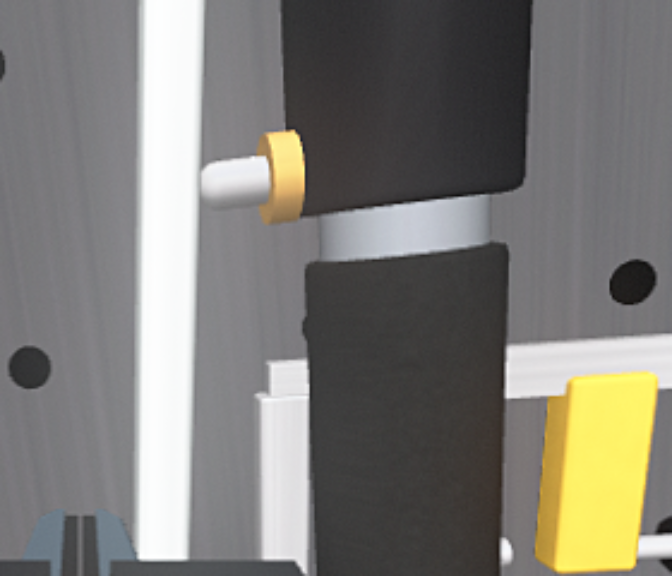

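The screw tip at (201,183) now visually meets the lever edge at (200,183). I'll continue in single 1 mm steps and watch the force.

```bash
python3 -m jog '[[0,0,0.001,0,0,0,-0.006],[0,0,0,0,0,0,0]]'; python3 -m jog '[[0,0,0.001,0,0,0,-0.006],[0,0,0,0,0,0,0]]'
```

```text
time_s: 11.15
ee_pos: [477.4, -85.7, 319.4]
ee_rot: [-179.6, 0.2, 82.4]
force: [-9.2, -2.5, 5.7]
gripper_width: 0.5
time_s: 11.4
ee_pos: [478.2, -85.8, 319.3]
ee_rot: [-179.6, 0.2, 82.7]
force: [-10.1, -2.8, 5.9]
gripper_width: 0.5
```

```bash
python3 -m jog '[[0,0,0.001,0,0,0,-0.006],[0,0,0,0,0,0,0]]'
```

```text
time_s: 11.65
ee_pos: [478.8, -86.0, 319.3]
ee_rot: [-179.5, 0.2, 83.1]
force: [-10.9, -2.9, 7.7]
gripper_width: 0.1
```

```bash
python3 -m jog '[[0,0,0.001,0,0,0,0],[0,0,0,0,0,0,0]]'
```

```text
time_s: 11.9
ee_pos: [479.5, -86.1, 319.3]
ee_rot: [-179.4, 0.2, 83.1]
force: [-11.9, -2.5, 7.9]
gripper_width: 0.4
```

```bash
python3 -m jog '[[0,0,0.001,0,0,0,0],[0,0,0,0,0,0,0]]'
python3 - <<'E'
from h import *
f=vision.grab_frame('wrist'); cv2.imwrite('pics/w7.png',cv2.resize(f['color'][0:240,220:500],None,fx=2.4,fy=2.4))
E
```

```text
time_s: 12.15
ee_pos: [480.1, -86.1, 319.3]
ee_rot: [-179.4, 0.2, 83.1]
force: [-13.7, -2.3, 8.9]
gripper_width: 0.3
```

View pics/w7.png

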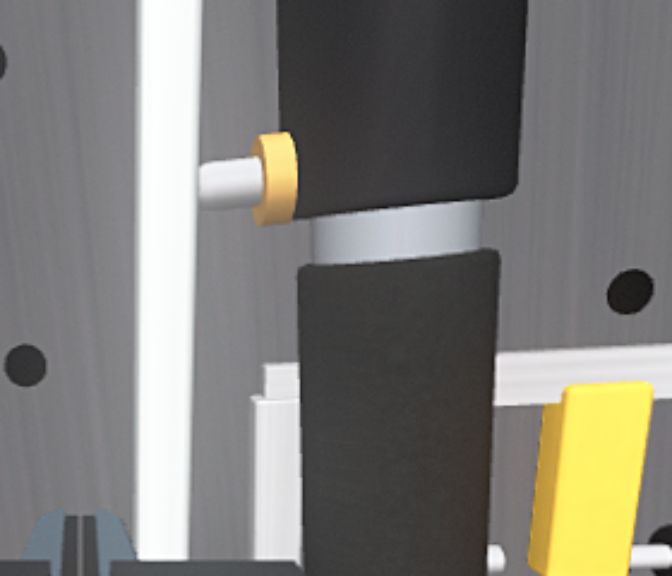

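The lever edge now meets the screw tip at (198,183), and force is rising without matching tool travel. Two more 1 mm steps should give a firm push.

```bash
python3 -m jog '[[0,0,0.001,0,0,0,0],[0,0,0,0,0,0,0]]'
```

```text
time_s: 12.45
ee_pos: [480.7, -86.2, 319.3]
ee_rot: [-179.3, 0.2, 83.1]
force: [-14.7, -3.4, 9.6]
gripper_width: 0.8
```

```bash
python3 -m jog '[[0,0,0.001,0,0,0,0],[0,0,0,0,0,0,0],[0,0,0,0,0,0,0]]'
python3 - <<'E'
from h import *
f=vision.grab_frame('wrist'); cv2.imwrite('pics/w8.png',cv2.resize(f['color'][0:240,220:500],None,fx=2.4,fy=2.4))
f=vision.grab_frame('scene'); cv2.imwrite('pics/s8.png',cv2.resize(f['color'][80:260,160:400],None,fx=3.3,fy=3.3))
f=vision.grab_frame('top'); cv2.imwrite('pics/t8.png',cv2.resize(f['color'][150:260,200:410],None,fx=3.8,fy=3.8))
for c in ['scene','top']:
  for l in ['spray_can','angle_offcut','bar_clamp','lever_end']: print(c,l,[(np.round(r['location']),round(r['p'],2)) for r in vision.find_in(c,l)[:1]])
print(status.state()['force'])
E
```

```text
time_s: 12.82
ee_pos: [481.2, -86.3, 319.3]
ee_rot: [-179.2, 0.2, 83.1]
force: [-16.4, -2.8, 11.8]
gripper_width: 0.5
scene spray_can [(array([ 436., -252.,  142.]), 0.68)]
scene angle_offcut [(array([441., 100.,  10.]), 0.74)]
scene bar_clamp [(array([ 667., -108.,   12.]), 0.71)]
scene lever_end [(array([501., -41., 158.]), 0.74)]
top spray_can [(array([ 431., -262.,  148.]), 0.86)]
top angle_offcut [(array([419.,  98.,  12.]), 0.77)]
top bar_clamp [(array([ 679., -117.,   21.]), 0.61)]
top lever_end [(array([502.,  -5., 160.]), 0.64)]
[-16.95306597  -2.87648836  11.61570851]
```

View pics/w8.png

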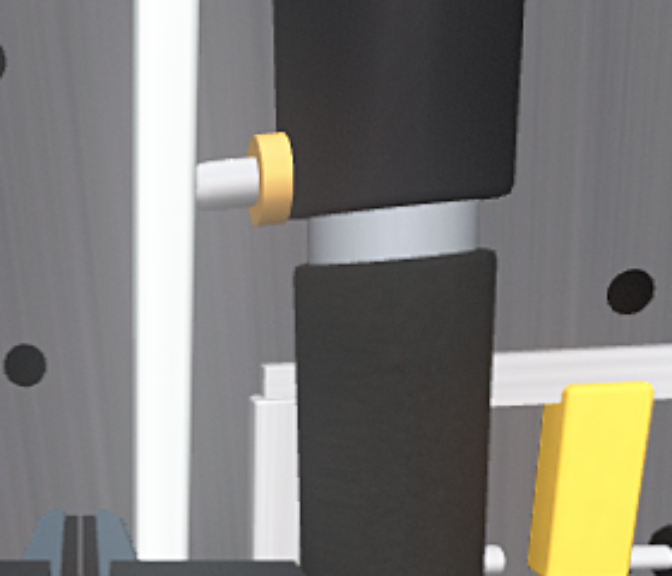

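View pics/s8.png

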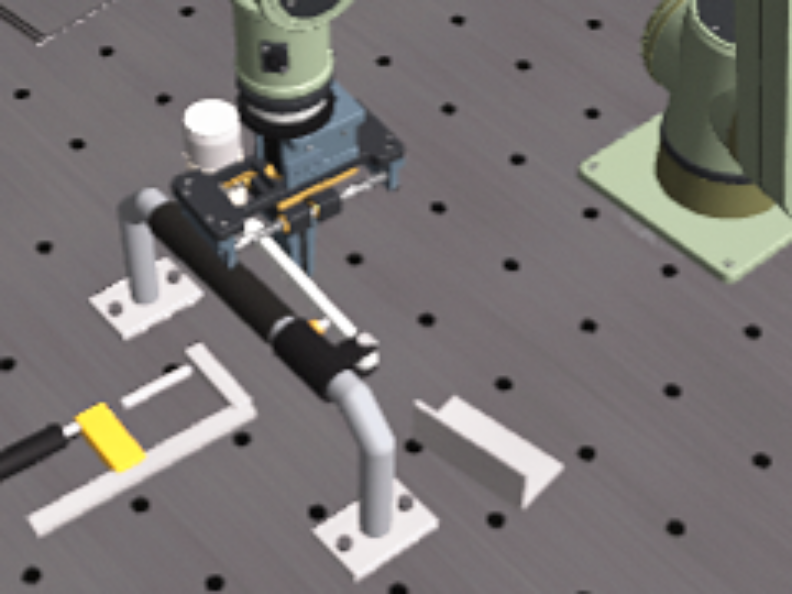

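```bash
python3 - <<'E'
from h import *
f=vision.grab_frame('wrist'); r=vision.silhouettes('wrist','brake_lever')
if r:
    P=cloud(f,np.array(r[0]['pixels'])); Q=P[(P[:,2]>154)&(P[:,2]<165)]
    vx,vy,x,y=cv2.fitLine(Q[:,:2].astype(np.float32),cv2.DIST_HUBER,0,.01,.01).ravel(); print(len(Q),np.degrees(np.arctan2(vy,vx)),x,y)
s=status.state(); print(s['time_s'],s['force'],s['ee_pos'],s['qvel'].round(2))
print(ticket.job_done())
E
```

```text
5712 83.88006 501.86365 -19.821434
13.475 [-17.1093834   -3.54242859  11.92334715] [481.23429063 -86.30033843 319.24287285] [-0.02 -0.11  0.04  0.05  0.14 -0.02]
the job is handed in; nothing more can be done
None
```

The lever is pressed in against its stop screw by the back of the closed fingers, and I handed the job in at 13.5 s while still holding it there. No verdict was reported.

- **Contact:** I pushed only from the outer side, about 130 mm from the pivot.
- **At the stop:** Force stayed around 8–9 N while the lever swung. It then rose by 1–2 N per mm of commanded push and was steady at about 17 N horizontal at the end. The wrist picture shows the screw tip touching the lever.
- **Lever angle:** At the end the blade lies at 83.9°, against 88.9° for the bar. That is about 0.09 rad short of parallel, inside the expected 0.06 to 0.20 rad. From that angle I work out the ball at about 50 mm from the bar's centre line.
- **Bystanders:** Detections put the offcut and clamp within about 2 mm of where they started. The can agrees to 7 mm from above. From the side only its top was visible, so that reading's height can't be compared.
- **Unresolved:** The wrist also read about 12 N upward. It grew in step with the push from first contact, so I take it as coming from the finger-to-lever contact. The gripper body was about 40 mm above the bar by calculation, so I don't think it touched the bar, but I had no direct check. Including this upward force, the total is about 21 N: slightly over the 12 to 20 N firm range, well below 40 N.

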